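# Put the balance check weights back in their tray

### The arm

A 6-joint arm with a two-finger parallel gripper is mounted at the origin on the work surface. World frame = base frame: x ahead of the robot, y to its left, z up, the work surface at z = 0. Lengths are in m, angles in degrees, forces in N, time in s.
With the tool pointing down it reaches from about 0.4 to 0.825 m from the base axis. Payload 7 kg.
Tool frame: the origin (TCP) lies midway between the tips of the shut fingers; the grasp point (between the pads) lies 19 mm behind it; z points along the fingers, y is the line along which they close (so a half turn about z gives the same grasp; the last joint's range is limited). The gripper opens to 88 mm and grips with 3 to 60 N. Pads are 19 mm wide; open, the fingers measure 130 mm over their backs; the gripper's body (78 mm by 193 mm) begins 47 mm behind the grasp point.
Start: joints at [86.408, 20.546, 0.682, 0, -70.136, -16.507], TCP at [0.232, 0.634, 0.227] pointing down, gripper open.
Joint ranges: [-176.03, 176.03], [-82.01, 121.73], [-58.28, 71.71], [-173.87, 95.51], [-174.79, -0.11], [-173.66, 173.66]. Speed limits (degrees/s): [136.94, 136.94, 172.46, 180, 180, 180].

### API

Orientations are given as [roll, pitch, yaw] about the fixed x, y, z axes, in that order (R = Rz(yaw) Ry(pitch) Rx(roll)).
In Python, from plant import r, eyes, workorder gives the robot as it stands.
- The arm moves only by the tool step_arm, never from a script. Its argument "plan" is a list of rows, each a list of 5 numbers: the shift along the tool's x, y, z each as a share of 25 cm, from -1 to 1, then the turn about the tool's z as a share of 60 degrees, from -1 to 1, then the finger opening in mm, from 0 to 87.6. In form: [[x, y, z, turn, jaw], ...]. A call has 1 to 12 rows; each row is the pose to reach, as a shift and turn from the pose commanded when the call began, along the tool's axes at that moment; what a row does not reach only later rows make up. A row lasts 1/12 s, in which the tool goes at most 41.7 mm and 7.16 degrees, less where a joint would pass 70% of its speed; a pose out of reach is approached as far as the arm can. A call with a number of a shift or a turn outside -1 to 1 is refused whole. A call with a gripper value outside its range is refused whole. The fingers move at their own pace and stop on an object; "newtons" is the grip in N (left out, the last holds). Time passes only in rows, so rows that repeat a pose let the fingers close. It gives the time, the measured TCP pose, the force, the opening and the grip force at its end, in the units of the state.
- r.get_state(): the state, without advancing time (a new reading comes with each control period).
- eyes.capture(name): name is "side" or "top" or "wrist"; returns the picture (480x640x3 uint8, red, green, blue); there is no depth.
- eyes.camera_model(name): a dict with "fov_y" (degrees; the focal length in pixels is half the picture's height over the tangent of half this angle, whatever the lens; pixels are square), "cx", "cy" (the principal point, pixels), "k1" (the pictures are not rectified: a ray, as slopes to the right and down, at radius r is drawn at 1 + k1 r^2 times it, then the intrinsics apply), "world_to_cam" (4x4, takes a point from world to camera coordinates); the wrist camera has in their place "hand_eye" (4x4, takes a point from camera to tool coordinates, whose origin is the TCP and whose axes are the flange's). Camera axes: x right, y up, looking along -z (the intrinsics and any distortion apply to the point x, -y, -z); pixel columns grow to the right and rows downward; lengths in m; the calibration is good to about 2 mm. A picture is of the moment at which its call begins: read the wrist's pose just before it. camera_model takes no time and is no camera call.
- workorder.close_job(): hands the job in; it is judged then, once.
The state is a dict: "time_s": time; "joints": joint angles; "qd": joint speeds; "joint_torque": joint torques, N m; "tcp_pos": TCP position; "eef_rot": TCP orientation; "contact_force": force on the tool from outside, world axes, zero at the start; "moment": the same for the moment, N m; "gripper_width": finger opening in m; "gripper_force": force on a finger pad.
Only numpy, scipy, OpenCV 4.12 (cv2) and the standard library are available. Lean on these libraries where they do the work, as an engineer would, in place of code of your own. Each camera call takes 0.05 s, during which the arm holds its last target. There are 200 camera calls.

### The job

The balance check is finished: put the four knob-topped steel weights back into the weight tray, each standing upright on the bottom of the round well of its own size (the largest in the largest well, the smallest in the smallest, and the two equal middle ones in the two equal middle wells, either way round). Set each one down rather than letting it drop, and leave the two look-alike weights with wire hooks standing where they are on the bench.

Things in the scene. Friction and masses are not known exactly. Their poses are not given: they have to be found in the camera images.
- weight_500: Large knob weight, bright steel, standing upright on the bench, about 500 g: a cylinder 38 mm in diameter and 48 mm tall, a neck 14 mm in diameter from 48 to 52 mm, then a flat round knob 23 mm in diameter from 52 to 64 mm above its underside (its top). Origin: centre of the underside; z points up along its axis.
- weight_200a: Middle-sized knob weight, bright steel, upright on the bench, about 200 g: a cylinder 28 mm in diameter and 36 mm tall, a neck 10 mm in diameter from 36 to 40 mm, then a flat round knob 17 mm in diameter from 40 to 49 mm above its underside (its top). One of two that are alike and interchangeable. Origin: centre of the underside; z points up along its axis.
- weight_200b: The other middle-sized knob weight, the same in every way as weight_200a: cylinder 28 mm in diameter and 36 mm tall, neck to 40 mm, knob 17 mm in diameter from 40 to 49 mm. Origin: centre of the underside; z points up along its axis.
- weight_100: Small knob weight, bright steel, standing upright on the bench, about 100 g: a cylinder 22 mm in diameter and 29 mm tall, a neck 8 mm in diameter from 29 to 33 mm, then a flat round knob 13 mm in diameter from 33 to 41 mm above its underside (its top). Origin: centre of the underside; z points up along its axis.
- hook_large: Look-alike that stays where it stands: a bright steel cylinder like the large weight (38 mm in diameter, 48 mm tall, about 480 g), but with an open upright wire hook (loop about 22 mm across, wire 4.4 mm thick, top at 72 mm) instead of a knob. Origin: centre of the underside; z up; the loop lies in its xz plane.
- hook_small: Look-alike that stays where it stands: a bright steel cylinder like the middle weights (28 mm in diameter, 36 mm tall, about 190 g), but with an open upright wire hook (loop about 18 mm across, wire 3.6 mm thick, top at 56 mm) instead of a knob. Origin: centre of the underside; z up; the loop lies in its xz plane.
- well_500: Grey insert with the largest well: 70 x 70 x 14 mm, round well 58 mm wide, 10 mm deep. Four such inserts, 71 mm apart in two rows of two, fill a fixed black tray 154 mm square, its rim 20 mm above the bench (1 mm above the inserts); their order varies. Origin: centre of its underside, 5 mm above the bench; z up, x and y along its sides; well floor 4 mm, top face 14 mm above the origin.
- well_200a: Grey square insert with a middle-sized well, for either of the middle weights: 70 x 70 x 14 mm, round well 44 mm in diameter and 10 mm deep in its middle. One of two that are alike. Fixed, in the same black tray as the others. Origin: centre of its underside, 5 mm above the bench; the floor of the well is 4 mm and its top face 14 mm above the origin.
- well_200b: The other grey insert with a middle-sized well, the same in every way as well_200a: 70 x 70 x 14 mm, round well 44 mm in diameter and 10 mm deep; fixed in the same tray. Origin: centre of its underside, 5 mm above the bench; the floor of the well is 4 mm and its top face 14 mm above the origin.
- well_100: Grey square insert with the smallest well, for the small weight: 70 x 70 x 14 mm, round well 38 mm in diameter and 10 mm deep in its middle. Fixed, in the same black tray as the others. Origin: centre of its underside, 5 mm above the bench; the floor of the well is 4 mm and its top face 14 mm above the origin.
Things that resemble listed ones, but are neither listed nor needed, are in the scene too. Leave any blue look-alike of the weight_500 alone.

How it is judged:
By the outcome, as a careful person would: the job done as asked, in the order asked, and still so for the second after the job is handed in, with the robot touching nothing.
It also fails if it takes over 96 s, if anything falls off the work surface, if the arm or the gripper's body presses on something with over 40 N, if the wrist force passes 120 N, or if a joint passes its speed limit or range.

## Working session

There is one attempt and no reset: what is moved stays moved. The work goes in short steps, Python scripts to look and compute and a tool call to move; the robot and the scene stay as the last step left them, time stands still between calls to the robot, and variables do not carry over. Pictures are saved under pics/ and viewed, at most 14 in all, crops included, and the job is handed in when it is done.

Besides the shell and the picture viewer there is one more tool, called after "Emit:" by a JSON object that holds its "name" and its "arguments". step_arm: Moves the arm, as the interface text tells. Its arguments: {"type":"object","properties":{"plan":{"type":"array"},"newtons":{"type":"number"}},"required":["plan"]}

```bash
mkdir -p pics; ls; python3 - <<'E'
from plant import r, eyes, workorder
import cv2
s=r.get_state();print(s)
for n in("top","side","wrist"):
    im=eyes.capture(n);cv2.imwrite(f"pics/{n}0.png",im[:,:,::-1]);print(n,eyes.camera_model(n))
E
```

```text
pics
{'time_s': 0.0, 'joints': array([ 8.64077023e+01,  2.05900710e+01,  6.32582181e-01, -1.94933408e-02,
       -7.01353485e+01, -1.65081030e+01]), 'qd': array([-0.07209594, -0.01405142,  0.08396081,  0.03693717,  0.02767067,
        0.10045618]), 'joint_torque': array([ 9.57072116e-04, -5.82713234e+01,  2.93070441e+01,  6.99766651e+00,
        7.16846334e-03, -1.57981781e-04]), 'tcp_pos': array([0.23182193, 0.633414  , 0.225631  ]), 'eef_rot': array([ 1.79905782e+02, -8.81267567e-03, -2.01070321e+01]), 'contact_force': array([-0.60776214,  0.53911278,  0.16381021]), 'moment': array([ 0.00442237,  0.01788617, -0.05131698]), 'gripper_force': 0.0, 'gripper_width': 0.0878601814982895}
top {'fov_y': 55.42407289977128, 'cx': 317.86881538777885, 'cy': 235.78676633250868, 'k1': -0.050196086086889614, 'world_to_cam': array([[ 0.01199503, -0.99984002,  0.01326824, -0.0529109 ],
       [ 0.99867402,  0.01264327,  0.04990336, -0.5176029 ],
       [-0.05006314,  0.01265205,  0.99866591, -1.10431464],
       [ 0.        ,  0.        ,  0.        ,  1.        ]])}
side {'fov_y': 49.94617609378437, 'cx': 318.3973662357224, 'cy': 238.86570941482177, 'k1': -0.07287894156062877, 'world_to_cam': array([[ 0.74012057, -0.67220627, -0.01898087, -0.39540997],
       [ 0.41313978,  0.43224706,  0.80154726, -0.24444155],
       [-0.53060067, -0.60108336,  0.59763009, -0.79045607],
       [ 0.        ,  0.        ,  0.        ,  1.        ]])}
wrist {'fov_y': 67.51163915783441, 'cx': 323.0972261825234, 'cy': 243.16552751723572, 'k1': 0.022311218578745153, 'hand_eye': array([[-1.68084813e-04,  9.67214474e-01,  2.53960890e-01,
         6.75524792e-02],
       [ 9.99999946e-01,  9.08473103e-05,  3.15859541e-04,
        -7.73285745e-04],
       [ 2.82432256e-04,  2.53960930e-01, -9.67214437e-01,
        -1.57065966e-01],
       [ 0.00000000e+00,  0.00000000e+00,  0.00000000e+00,
         1.00000000e+00]])}
```

View pics/top0.png

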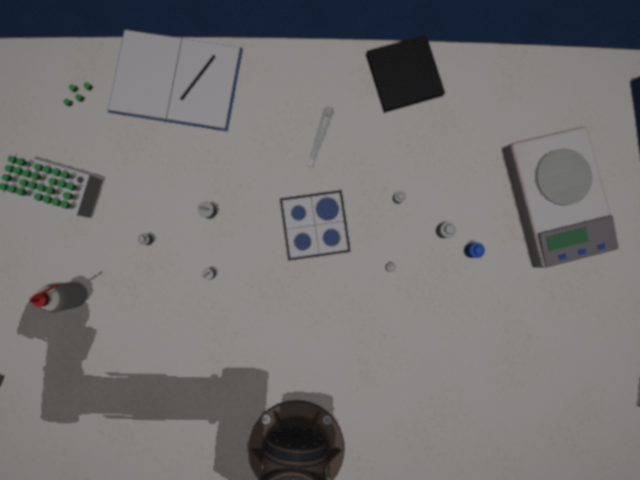

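View pics/side0.png

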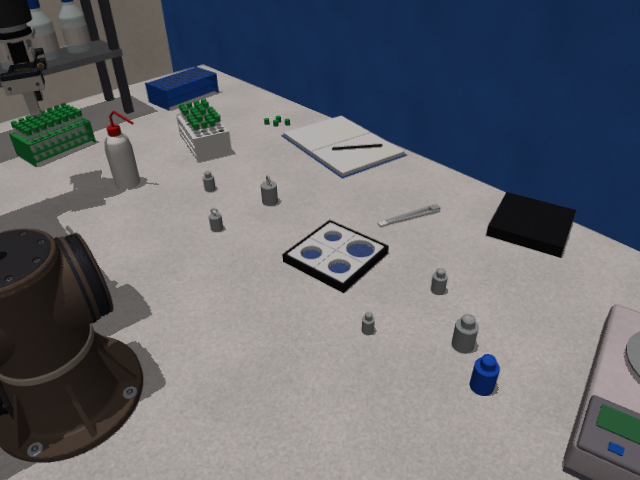

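Candidates (top px). The large one is at (447,230); its possible confusions are the hook at (207,210) and the blue one at (475,250). The middle ones are at (399,197) and (145,239), and could be confused with the small hook at (209,273). The small one is at (390,267). I choose the knob-topped steel ones and will check them in a close crop.

```bash
cat > h.py <<'E'
import numpy as np, cv2
from plant import r, eyes
def ray(n,px,tool=None):
    m=eyes.camera_model(n);f=240/np.tan(np.radians(m['fov_y']/2))
    K=np.array([[f,0,m['cx']],[0,f,m['cy']],[0,0,1.]])
    u=cv2.undistortPoints(np.array([[px]],float),K,np.array([m['k1'],0,0,0,0.]))[0,0]
    T=tool@m['hand_eye'] if n=='wrist' else np.linalg.inv(m['world_to_cam'])
    return T[:3,3],T[:3,:3]@np.array([u[0],-u[1],-1])
def onz(n,px,z,tool=None):
    o,d=ray(n,px,tool);return (o+d*(z-o[2])/d[2])[:2]
def toolpose(s):
    from scipy.spatial.transform import Rotation as R
    T=np.eye(4);T[:3,:3]=R.from_euler('xyz',s['eef_rot'],degrees=True).as_matrix();T[:3,3]=s['tcp_pos'];return T
E
python3 - <<'E'
from h import *
t=cv2.imread('pics/top0.png');s=cv2.imread('pics/side0.png')
c=[t[y-20:y+20,x-25:x+25] for x,y in[(447,230),(399,197),(145,239),(390,267),(207,210),(209,273)]]
d=[s[y-25:y+25,x-31:x+31] for x,y in[(465,333),(440,281),(209,181),(368,323),(269,191),(216,220)]]
R=lambda i:cv2.resize(i,(260,200),interpolation=cv2.INTER_CUBIC)
g=np.vstack([np.hstack([R(i) for i in k]) for k in(d[:3],d[3:],)])
cv2.imwrite('pics/crop.png',g)
for n,px in dict(k500=(447,230),k200=(399,197),k200b=(145,239),k100=(390,267),hl=(207,210),hs=(209,273),blue=(475,250)).items():print(n,onz('top',px,.04).round(3))
# wells
hsv=cv2.cvtColor(t,cv2.COLOR_BGR2HSV)[185:262,278:352]
m=cv2.inRange(hsv,(100,60,30),(130,255,255))
for q in cv2.findContours(m,0,2)[0]:
    if cv2.contourArea(q)<30:continue
    M=cv2.moments(q);p=(M['m10']/M['m00']+278,M['m01']/M['m00']+185);print('well',np.round(p,1),cv2.contourArea(q),onz('top',p,.014).round(4))
E
```

```text
k500 [ 0.535 -0.357]
k200 [ 0.613 -0.24 ]
k200b [0.504 0.367]
k100 [ 0.444 -0.219]
hl [0.575 0.22 ]
hs [0.425 0.212]
blue [ 0.487 -0.425]
well [302.2 241.3] 171.5 [ 0.5042 -0.0084]
well [331.  237.1] 173.0 [ 0.5154 -0.0786]
well [298.1 212.5] 119.0 [0.5747 0.0025]
well [326.9 208.6] 330.0 [ 0.5853 -0.0679]
```

View pics/crop.png

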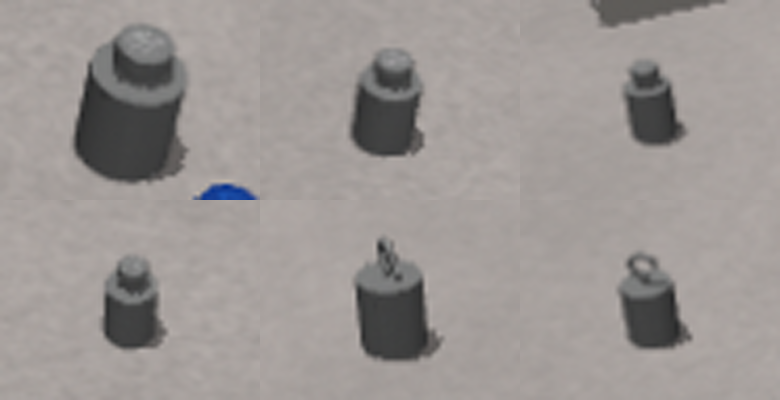

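View pics/wrist0.png

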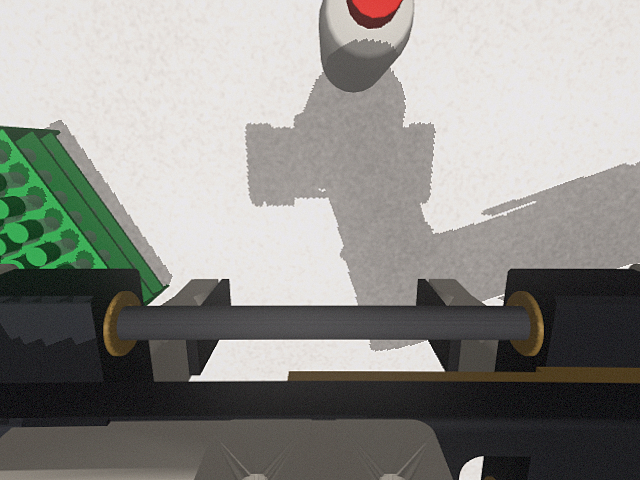

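The crop shows knobs on the 500 (top 447,230), the 200s (399,197 and 145,239) and the 100 (390,267). The other two, (207,210) and (209,273), carry hooks, so I leave them. The wrist view shows the bottle right ahead of the tool, so I'll locate its nozzle and refine the knob positions.

```bash
cat >> h.py <<'E'
def tri(pt,ps):
    a=[ray('top',pt),ray('side',ps)];A=0;b=0
    for o,d in a:
        d=d/np.linalg.norm(d);P=np.eye(3)-np.outer(d,d);A=A+P;b=b+P@o
    x=np.linalg.solve(A,b);return x.round(4),[round(float(np.linalg.norm(np.cross(x-o,d/np.linalg.norm(d)))),4) for o,d in a]
E
python3 - <<'E'
from h import *
print('tip',tri((101,272),(134,123)),'bottle top',tri((38,300),(113,128)),'nozzle top',tri((33,300),(111,114)))
# knob tops: brighter top disc in side crops; pixel centres by eye
for n,a,b in[('500',(447,230),(467.5,320)),('200',(399,197),(440.3,272)),('200b',(145,239),(208.3,174)),('100',(390,267),(368.5,315))]:print(n,tri(a,b))
E
```

```text
tip (array([0.4026, 0.4165, 0.1934]), [0.03, 0.03]) bottle top (array([0.3671, 0.5551, 0.1518]), [0.0023, 0.0023]) nozzle top (array([0.3691, 0.5437, 0.1903]), [0.0004, 0.0004])
500 (array([ 0.5357, -0.3547,  0.0557]), [0.003, 0.003])
200 (array([ 0.6147, -0.2423,  0.0421]), [0.003, 0.003])
200b (array([0.504 , 0.365 , 0.0456]), [0.0003, 0.0003])
100 (array([ 0.4458, -0.2219,  0.0332]), [0.0021, 0.0021])
```

Emit:
{"name": "step_arm", "arguments": {"plan": [[0,0,-0.32,0,70],[0,0,-0.32,0,70],[0.1,0.1,-0.32,0,70],[0.7,0.32,-0.32,0,70],[0.7,0.32,-0.32,0,70],[0.7,0.32,-0.32,0,70],[0.7,0.32,-0.32,0,70],[1.0,0.5,-0.32,0,70],[1.0,0.5,-0.32,0,70],[1.0,0.5,-0.32,0,70],[1.0,0.5,-0.32,0,70]]}}

```text
time_s: 1.07
tcp_pos: [0.4252, 0.4285, 0.3067]
eef_rot: [180.0, -0.0, -20.3]
contact_force: [0.8, 1.2, -0.6]
gripper_width: 0.0704
gripper_force: 0.0
```

Emit:
{"name": "step_arm", "arguments": {"plan": [[0.38,0.13,0,0,70],[0.38,0.13,0,0,70],[0.38,0.13,0.3,0,70],[0.38,0.13,0.6,0,70],[0.38,0.13,0.6,0,70],[0.38,0.13,0.6,0,70],[0.38,0.13,0.6,0,70],[0.38,0.13,0.6,0,70]]}}

```text
time_s: 1.73
tcp_pos: [0.5012, 0.3677, 0.1557]
eef_rot: [179.8, 0.0, -20.0]
contact_force: [-0.1, -0.1, 1.8]
gripper_width: 0.0701
gripper_force: 0.0
```

```bash
cat >> h.py <<'E'
def look(name,px=None,ztop=None):
    s=r.get_state();im=eyes.capture('wrist');cv2.imwrite(f'pics/{name}.png',im[:,:,::-1]);return s,im
E
python3 - <<'E'
from h import *
s,im=look('w200b');np.set_printoptions(precision=4,suppress=True);print(s['tcp_pos'],s['eef_rot'])
E
```

```text
[0.5012 0.3677 0.1557] [179.8212   0.0302 -20.0407]
```

View pics/w200b.png

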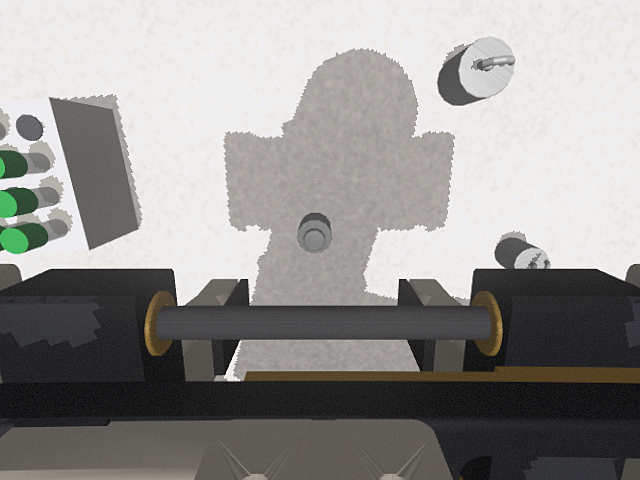

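The knob weight is at (314,237) between the fingers. The small hook is off to the right at (525,255).

```bash
cat >> h.py <<'E'
def go(s,xy,z=None):
    T=toolpose(s);d=np.array([*xy,s['tcp_pos'][2] if z is None else z])-s['tcp_pos']
    return (T[:3,:3].T@d/.25).round(3)
E
python3 - <<'E'
from h import *
s=r.get_state();p=onz('wrist',(314,237.5),.049,toolpose(s));print(p.round(4),go(s,p,.017))
E
```

```text
[0.507  0.3753] [ 0.009 -0.031  0.563]
```

Emit:
{"name": "step_arm", "arguments": {"newtons": 30, "plan": [[0.01,-0.03,0,0,70],[0.01,-0.03,0.15,0,70],[0.01,-0.03,0.3,0,60],[0.01,-0.03,0.44,0,60],[0.01,-0.03,0.53,0,60],[0.01,-0.03,0.56,0,60],[0.01,-0.03,0.56,0,60],[0.01,-0.03,0.56,0,40],[0.01,-0.03,0.56,0,20],[0.01,-0.03,0.56,0,20],[0.01,-0.03,0.56,0,20],[0.01,-0.03,0.56,0,20]]}}

```text
time_s: 2.78
tcp_pos: [0.5072, 0.3741, 0.0178]
eef_rot: [-179.9, -0.0, -20.1]
contact_force: [-0.3, -0.1, 0.6]
gripper_width: 0.032
gripper_force: 0.0
```

Emit:
{"name": "step_arm", "arguments": {"plan": [[0,0,0,0,20],[0,0,0,0,20],[0,0,0,0,20],[0,0,0,0,20],[0,0,-0.03,0,20],[0,0,-0.12,0,20],[0,0,-0.28,0,20],[0,0,-0.44,0,20],[0,0,-0.48,0,20]]}}

```text
time_s: 3.53
tcp_pos: [0.5092, 0.3757, 0.1436]
eef_rot: [-179.6, -0.2, -20.0]
contact_force: [1.1, 2.0, -0.3]
gripper_width: 0.0257
gripper_force: 30.0
```

Emit:
{"name": "step_arm", "arguments": {"plan": [[0.04,0.1,0,0,20],[0.09,0.24,0,0,20],[0.15,0.4,0,0,20],[0.2,0.55,0,0,20],[0.25,0.7,0,0,20],[0.3,0.85,0,0,20],[0.34,0.95,0,0,20],[0.36,1.0,0,0,20],[0.36,1.0,0,0,20]]}}

```text
time_s: 4.28
tcp_pos: [0.5049, 0.1054, 0.1368]
eef_rot: [-180.0, 0.0, -20.3]
contact_force: [0.1, 0.4, -2.2]
gripper_width: 0.026
gripper_force: 30.0
```

```bash
python3 - <<'E'
from h import *
s,im=look('c1');print(s['tcp_pos'].round(4),s['contact_force'],s['gripper_width'])
E
```

```text
[0.5049 0.1054 0.1368] [ 0.13549665  0.39094968 -2.21017911] 0.0260001070729919
```

View pics/c1.png

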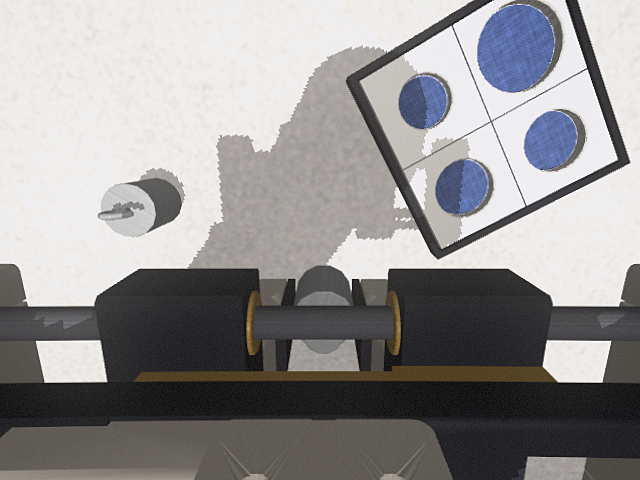

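The weight hangs upright between the fingers at (322,310). The wells are at (463,187) for a 200, (424,101) for the 100, (516,47) for the 500 and (553,140) for the other 200. I'll measure their centres from the blue floors.

```bash
python3 - <<'E'
from h import *
s=r.get_state();T=toolpose(s)
im=cv2.imread('pics/c1.png');hsv=cv2.cvtColor(im,cv2.COLOR_BGR2HSV)
m=cv2.inRange(hsv,(100,90,40),(130,255,255));m=cv2.morphologyEx(m,cv2.MORPH_CLOSE,np.ones((7,7)))
for q in cv2.findContours(m,0,2)[0]:
    if cv2.contourArea(q)<500:continue
    e=cv2.fitEllipse(q);p=onz('wrist',e[0],.014,T);print(np.round(e[0],1),np.round(e[1],1),p.round(4),go(s,p))
E
```

```text
[461.1 186.7] [47.6 54.8] [ 0.5056 -0.0056] [ 0.156  0.422 -0.   ]
[549.7 139.9] [47.4 59.4] [ 0.5164 -0.0753] [ 0.293  0.669 -0.   ]
[422.3 101.8] [46.1 51.3] [0.5749 0.0054] [ 0.401  0.285 -0.   ]
[515.1  47.6] [73.2 88.1] [ 0.5862 -0.0646] [ 0.54   0.532 -0.   ]
```

Emit:
{"name": "step_arm", "arguments": {"plan": [[0.04,0.1,0,0,20],[0.1,0.25,0,0,20],[0.14,0.36,0,0,20],[0.155,0.42,0,0,20],[0.155,0.42,0,0,20],[0.155,0.42,0.1,0,20],[0.155,0.42,0.22,0,20],[0.155,0.42,0.32,0,20],[0.155,0.42,0.38,0,20],[0.155,0.42,0.41,0,20],[0.155,0.42,0.42,0,20],[0.155,0.42,0.42,0,20]]}}

```text
time_s: 5.33
tcp_pos: [0.5061, -0.0033, 0.0314]
eef_rot: [180.0, 0.0, -20.0]
contact_force: [1.2, 0.1, -1.7]
gripper_width: 0.0258
gripper_force: 30.0
```

Emit:
{"name": "step_arm", "arguments": {"plan": [[0,0.006,0.004,0,20],[0,0.008,0.008,0,20],[0,0.008,0.011,0,20],[0,0.008,0.013,0,20],[0,0.008,0.015,0,20],[0,0.008,0.015,0,20]]}}

```text
time_s: 5.83
tcp_pos: [0.5051, -0.0059, 0.028]
eef_rot: [-180.0, -0.0, -20.1]
contact_force: [0.4, 0.4, -2.4]
gripper_width: 0.0262
gripper_force: 30.0
```

Emit:
{"name": "step_arm", "arguments": {"plan": [[0,0,0.002,0,20],[0,0,0.003,0,20],[0,0,0.005,0,20],[0,0,0.006,0,20],[0,0,0.006,0,20]]}}

```text
time_s: 6.25
tcp_pos: [0.505, -0.0059, 0.0264]
eef_rot: [180.0, -0.0, -20.1]
contact_force: [-0.3, -0.3, -0.6]
gripper_width: 0.0261
gripper_force: 30.0
```

Emit:
{"name": "step_arm", "arguments": {"plan": [[0,0,0.002,0,20],[0,0,0.003,0,20],[0,0,0.003,0,20]]}}

```text
time_s: 6.5
tcp_pos: [0.5051, -0.006, 0.0263]
eef_rot: [180.0, -0.0, -20.1]
contact_force: [-3.6, -0.7, 8.7]
gripper_width: 0.0259
gripper_force: 30.0
```

Emit:
{"name": "step_arm", "arguments": {"plan": [[0,0,0,0,32],[0,0,0,0,44],[0,0,0,0,44],[0,0,0,0,44],[0,0,-0.06,0,44],[0,0,-0.2,0,44],[0,0,-0.36,0,44],[0,0,-0.48,0,44],[0.1,0.05,-0.52,0,44],[0.1,0.1,-0.52,0,44]]}}

```text
time_s: 7.33
tcp_pos: [0.5247, -0.0379, 0.1594]
eef_rot: [-179.8, -0.4, -20.0]
contact_force: [1.8, 0.4, -0.4]
gripper_width: 0.044
gripper_force: 0.0
```

```bash
python3 - <<'E'
from h import *
s=r.get_state();print(s['tcp_pos'],s['gripper_width'],go(s,(.4458,-.2219),.15))
E
```

```text
[ 0.52468577 -0.03793203  0.15942448] 0.04400194635673831 [-0.046  0.8    0.035]
```

Emit:
{"name": "step_arm", "arguments": {"plan": [[-0.01,0.16,0.02,0,60],[-0.02,0.32,0.04,0,60],[-0.03,0.48,0.04,0,60],[-0.04,0.64,0.04,0,60],[-0.046,0.74,0.04,0,60],[-0.046,0.8,0.04,0,60],[-0.046,0.8,0.04,0,60],[-0.046,0.8,0.04,0,60]]}}

```text
time_s: 8.0
tcp_pos: [0.4397, -0.2225, 0.145]
eef_rot: [180.0, 0.0, -20.2]
contact_force: [-0.3, 0.2, -0.2]
gripper_width: 0.0602
gripper_force: 0.0
```

```bash
python3 - <<'E'
from h import *
s,im=look('w100');print(s['tcp_pos'],s['eef_rot'])
E
```

```text
[ 0.43965065 -0.22253374  0.14504838] [ 1.79995408e+02  4.30597258e-02 -2.02310503e+01]
```

View pics/w100.png

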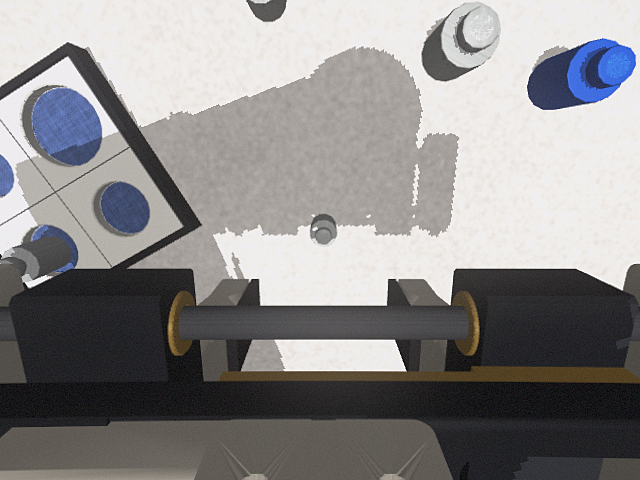

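The first weight stands in its well, around (45,255). The small weight's knob is at (323,237), the 500's knob at (479,27) and the blue one at (615,63).

```bash
python3 - <<'E'
from h import *
s=r.get_state();T=toolpose(s)
p=onz('wrist',(323,237),.041,T);print(p.round(4),go(s,p,.015))
print('500',onz('wrist',(479,26.5),.064,T),'blue',onz('wrist',(615,63),.064,T))
E
```

```text
[ 0.4438 -0.2224] [ 0.015 -0.004  0.521]
500 [ 0.53671154 -0.35388312] blue [ 0.48920396 -0.42432481]
```

Emit:
{"name": "step_arm", "arguments": {"newtons": 25, "plan": [[0.015,-0.004,0.05,0,50],[0.015,-0.004,0.2,0,50],[0.015,-0.004,0.34,0,50],[0.015,-0.004,0.45,0,45],[0.015,-0.004,0.51,0,40],[0.015,-0.004,0.52,0,36],[0.015,-0.004,0.52,0,30],[0.015,-0.004,0.52,0,15],[0.015,-0.004,0.52,0,15],[0.015,-0.004,0.52,0,15],[0.015,-0.004,0.52,0,15],[0.015,-0.004,0.52,0,15]]}}

```text
time_s: 9.05
tcp_pos: [0.4454, -0.2223, 0.0167]
eef_rot: [-180.0, -0.2, -20.1]
contact_force: [0.8, 1.5, 6.5]
gripper_width: 0.0199
gripper_force: 25.0
```

Emit:
{"name": "step_arm", "arguments": {"plan": [[0,0,0,0,15],[0,0,0,0,15],[0,0,-0.01,0,15],[0,0,-0.06,0,15],[0,0,-0.16,0,15],[0,0,-0.3,0,15],[0,0,-0.42,0,15],[0,0,-0.48,0,15],[0,0,-0.48,0,15]]}}

```text
time_s: 9.8
tcp_pos: [0.4461, -0.2227, 0.1396]
eef_rot: [-179.9, -0.4, -20.1]
contact_force: [0.9, 0.5, -1.5]
gripper_width: 0.0202
gripper_force: 25.0
```

```bash
python3 - <<'E'
from h import *
s=r.get_state();print(s['tcp_pos'],s['gripper_width'],s['contact_force'],go(s,(.5747,.0045),.135))
E
```

```text
[ 0.44611708 -0.22267806  0.13956476] 0.02023696024283997 [ 0.88665257  0.53110781 -1.45635449] [ 0.171 -1.03   0.021]
```

Emit:
{"name": "step_arm", "arguments": {"plan": [[0.01,-0.08,0,0,15],[0.04,-0.22,0,0,15],[0.06,-0.38,0,0,15],[0.09,-0.54,0,0,15],[0.12,-0.7,0,0,15],[0.14,-0.84,0,0,15],[0.16,-0.94,0,0,15],[0.17,-1.0,0,0,15],[0.17,-1.0,0,0,15],[0.17,-1.0,0,0,15]]}}

```text
time_s: 10.63
tcp_pos: [0.5693, -0.0018, 0.1344]
eef_rot: [179.9, 0.1, -20.1]
contact_force: [-0.4, -1.0, -1.2]
gripper_width: 0.0197
gripper_force: 25.0
```

```bash
python3 - <<'E'
from h import *
s=r.get_state();print(s['tcp_pos'],s['gripper_width'],s['contact_force'],go(s,(.5747,.0045),.028))
E
```

```text
[ 0.5692736  -0.00178696  0.13438895] 0.01970113181451891 [-0.39478487 -1.01151732 -1.21303249] [ 0.013 -0.032  0.425]
```

Emit:
{"name": "step_arm", "arguments": {"plan": [[0.013,-0.03,0,0,15],[0.013,-0.03,0.02,0,15],[0.013,-0.032,0.12,0,15],[0.013,-0.032,0.25,0,15],[0.013,-0.032,0.34,0,15],[0.013,-0.032,0.39,0,15],[0.013,-0.032,0.41,0,15],[0.013,-0.032,0.418,0,15],[0.013,-0.032,0.422,0,15],[0.013,-0.032,0.426,0,15],[0.013,-0.032,0.426,0,15]]}}

```text
time_s: 11.55
tcp_pos: [0.5765, 0.0044, 0.03]
eef_rot: [-179.9, -0.1, -20.1]
contact_force: [-0.6, -0.7, -0.6]
gripper_width: 0.02
gripper_force: 25.0
```

Emit:
{"name": "step_arm", "arguments": {"plan": [[0,0,0.003,0,15],[0,0,0.006,0,15],[0,0,0.009,0,15],[0,0,0.012,0,15],[0,0,0.015,0,15],[0,0,0.015,0,15]]}}

```text
time_s: 12.05
tcp_pos: [0.5761, 0.0044, 0.0259]
eef_rot: [-180.0, -0.0, -20.1]
contact_force: [-1.5, -0.0, 4.8]
gripper_width: 0.0196
gripper_force: 25.0
```

Contact is felt. I'll release it, rise, and go to the 200 at (.613,-.24).

Emit:
{"name": "step_arm", "arguments": {"plan": [[0,0,0,0,26],[0,0,0,0,38],[0,0,0,0,38],[0,0,0,0,38],[0,0,-0.06,0,38],[0,0,-0.2,0,38],[0,0,-0.36,0,38],[0,0,-0.48,0,38],[0,0.1,-0.52,0,38],[0,0.15,-0.52,0,38]]}}

```text
time_s: 12.88
tcp_pos: [0.5643, -0.0313, 0.1588]
eef_rot: [-179.8, -0.3, -20.0]
contact_force: [-1.2, -0.3, -0.9]
gripper_width: 0.038
gripper_force: 0.0
```

```bash
python3 - <<'E'
from h import *
s=r.get_state();print(s['tcp_pos'],s['gripper_width'],go(s,(.613,-.241),.15))
E
```

```text
[ 0.56428874 -0.03126901  0.15882618] 0.038021393579787725 [0.47  0.722 0.036]
```

Emit:
{"name": "step_arm", "arguments": {"plan": [[0.08,0.12,0.02,0,60],[0.16,0.25,0.04,0,60],[0.25,0.38,0.04,0,60],[0.33,0.51,0.04,0,60],[0.41,0.63,0.04,0,60],[0.46,0.7,0.04,0,60],[0.47,0.72,0.04,0,60],[0.47,0.72,0.04,0,60],[0.47,0.72,0.04,0,60]]}}

```text
time_s: 13.63
tcp_pos: [0.6106, -0.2402, 0.1441]
eef_rot: [180.0, 0.1, -20.2]
contact_force: [-0.0, 0.4, -0.1]
gripper_width: 0.0601
gripper_force: 0.0
```

```bash
python3 - <<'E'
from h import *
s,im=look('w200');print(s['tcp_pos'],s['eef_rot'])
E
```

```text
[ 0.61059159 -0.2401777   0.14409986] [ 1.79994818e+02  1.07248398e-01 -2.01663859e+01]
```

View pics/w200.png

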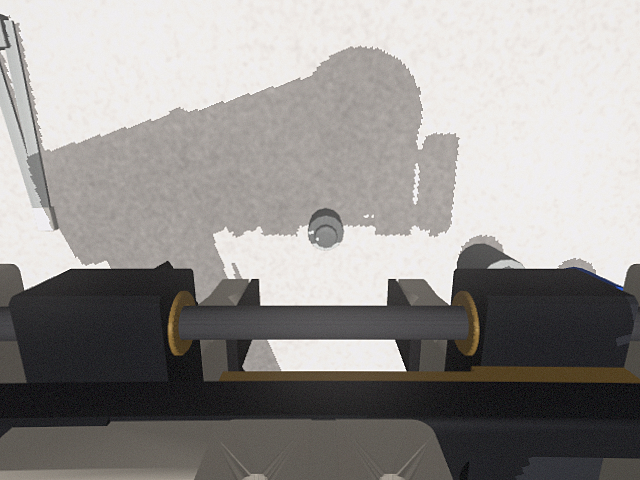

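The weight's knob is at (326,237), well centred; the 500 is off to the right at (490,260), out of the way.

```bash
python3 - <<'E'
from h import *
s=r.get_state();p=onz('wrist',(325.5,237.5),.049,toolpose(s));print(p.round(4),go(s,p,.017))
E
```

```text
[ 0.6155 -0.2423] [0.022 0.004 0.51 ]
```

Emit:
{"name": "step_arm", "arguments": {"newtons": 30, "plan": [[0.02,0.004,0.05,0,56],[0.02,0.004,0.2,0,56],[0.02,0.004,0.34,0,50],[0.02,0.004,0.44,0,48],[0.02,0.004,0.5,0,44],[0.02,0.004,0.51,0,40],[0.02,0.004,0.51,0,34],[0.02,0.004,0.51,0,20],[0.02,0.004,0.51,0,20],[0.02,0.004,0.51,0,20],[0.02,0.004,0.51,0,20],[0.02,0.004,0.51,0,20]]}}

```text
time_s: 14.68
tcp_pos: [0.6169, -0.2429, 0.0193]
eef_rot: [-180.0, -0.2, -20.1]
contact_force: [0.9, 1.9, 5.7]
gripper_width: 0.0262
gripper_force: 30.0
```

Emit:
{"name": "step_arm", "arguments": {"plan": [[0,0,0,0,20],[0,0,0,0,20],[0,0,-0.01,0,20],[0,0,-0.06,0,20],[0,0,-0.16,0,20],[0,0,-0.3,0,20],[0,0,-0.42,0,20],[0,0,-0.48,0,20],[0,0,-0.48,0,20]]}}

```text
time_s: 15.43
tcp_pos: [0.6179, -0.2437, 0.1435]
eef_rot: [-179.9, -0.4, -20.1]
contact_force: [1.0, 0.5, -1.0]
gripper_width: 0.0261
gripper_force: 30.0
```

```bash
python3 - <<'E'
from h import *
s=r.get_state();print(s['tcp_pos'],s['gripper_width'],s['contact_force'],go(s,(.516,-.0765),.135))
E
```

```text
[ 0.61791835 -0.24365049  0.14348065] 0.026064191560534463 [ 1.03400454  0.45744627 -0.97251137] [-0.613 -0.488  0.03 ]
```

Emit:
{"name": "step_arm", "arguments": {"plan": [[-0.05,-0.04,0,0,20],[-0.15,-0.12,0,0,20],[-0.27,-0.21,0,0,20],[-0.39,-0.31,0,0,20],[-0.5,-0.4,0,0,20],[-0.58,-0.46,0,0,20],[-0.613,-0.488,0,0,20],[-0.613,-0.488,0,0,20],[-0.613,-0.488,0,0,20]]}}

```text
time_s: 16.18
tcp_pos: [0.5138, -0.0755, 0.138]
eef_rot: [180.0, -0.0, -20.0]
contact_force: [0.4, 0.0, -1.5]
gripper_width: 0.026
gripper_force: 30.0
```

```bash
python3 - <<'E'
from h import *
s=r.get_state();print(s['tcp_pos'],s['gripper_width'],s['contact_force'],go(s,(.516,-.0765),.032))
E
```

```text
[ 0.51378558 -0.07546588  0.13803054] 0.02599016644259643 [ 0.44550946  0.02447355 -1.4672866 ] [0.01  0.001 0.424]
```

Emit:
{"name": "step_arm", "arguments": {"plan": [[0.008,0,0.02,0,20],[0.008,0,0.12,0,20],[0.008,0,0.25,0,20],[0.008,0,0.34,0,20],[0.008,0,0.39,0,20],[0.008,0,0.41,0,20],[0.008,0,0.418,0,20],[0.008,0,0.422,0,20],[0.008,0,0.424,0,20],[0.008,0,0.424,0,20]]}}

```text
time_s: 17.02
tcp_pos: [0.5164, -0.0765, 0.0326]
eef_rot: [-180.0, -0.1, -20.1]
contact_force: [0.0, -0.8, -1.4]
gripper_width: 0.0259
gripper_force: 30.0
```

Emit:
{"name": "step_arm", "arguments": {"plan": [[0,0,0.003,0,20],[0,0,0.006,0,20],[0,0,0.009,0,20],[0,0,0.012,0,20],[0,0,0.012,0,20]]}}

```text
time_s: 17.43
tcp_pos: [0.5156, -0.0763, 0.0288]
eef_rot: [-180.0, -0.0, -20.1]
contact_force: [0.5, -0.8, -1.9]
gripper_width: 0.0259
gripper_force: 30.0
```

Emit:
{"name": "step_arm", "arguments": {"plan": [[0,0,0.002,0,20],[0,0,0.004,0,20],[0,0,0.005,0,20],[0,0,0.006,0,20],[0,0,0.006,0,20]]}}

```text
time_s: 17.85
tcp_pos: [0.5159, -0.0765, 0.0282]
eef_rot: [180.0, -0.0, -20.1]
contact_force: [-2.9, 1.6, 8.8]
gripper_width: 0.0262
gripper_force: 30.0
```

Emit:
{"name": "step_arm", "arguments": {"plan": [[0,0,0,0,32],[0,0,0,0,44],[0,0,0,0,44],[0,0,0,0,44],[0,0,-0.06,0,44],[0,0,-0.2,0,44],[0,0,-0.36,0,44],[0,0,-0.48,0,44],[0,0.1,-0.52,0,44],[0,0.15,-0.52,0,44]]}}

```text
time_s: 18.68
tcp_pos: [0.5043, -0.1122, 0.1607]
eef_rot: [-179.9, -0.3, -20.0]
contact_force: [-0.5, 0.3, -0.4]
gripper_width: 0.0437
gripper_force: 0.0
```

```bash
python3 - <<'E'
from h import *
s=r.get_state();print(s['tcp_pos'],s['gripper_width'],go(s,(.5365,-.354),.17))
E
```

```text
[ 0.50427745 -0.11220542  0.16068711] 0.04373840405552224 [ 0.452  0.865 -0.037]
```

Emit:
{"name": "step_arm", "arguments": {"plan": [[0.07,0.13,-0.02,-0.1,70],[0.14,0.27,-0.04,-0.21,70],[0.21,0.41,-0.04,-0.32,70],[0.28,0.54,-0.04,-0.43,70],[0.35,0.67,-0.04,-0.54,70],[0.42,0.79,-0.04,-0.65,70],[0.45,0.86,-0.04,-0.67,70],[0.45,0.865,-0.04,-0.67,70],[0.45,0.865,-0.04,-0.67,70],[0.45,0.865,-0.04,-0.67,70]]}}

```text
time_s: 19.52
tcp_pos: [0.5333, -0.3531, 0.166]
eef_rot: [-179.9, 0.1, 20.0]
contact_force: [0.1, 0.0, -1.1]
gripper_width: 0.0699
gripper_force: 0.0
```

```bash
python3 - <<'E'
from h import *
s,im=look('w500');print(s['tcp_pos'],s['eef_rot'])
E
```

```text
[ 0.53331155 -0.35307343  0.1660329 ] [-1.79916262e+02  7.79105212e-02  2.00128123e+01]
```

View pics/w500.png

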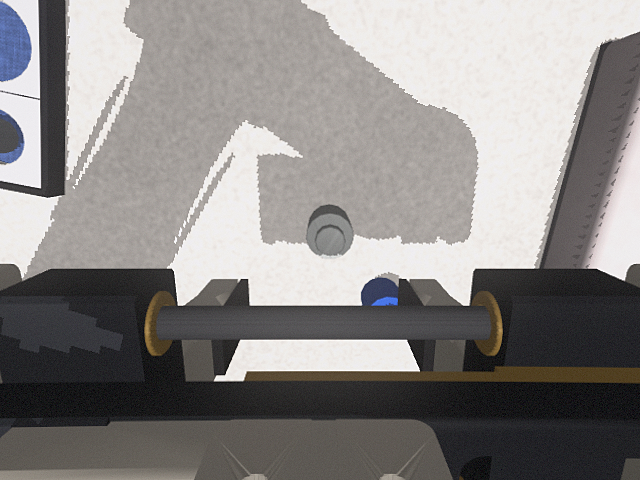

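The 500's knob is at (330,241). The blue look-alike at (380,293) is well behind the finger plane.

```bash
python3 - <<'E'
from h import *
s=r.get_state();p=onz('wrist',(330,240.5),.064,toolpose(s));print(p.round(4),go(s,p,.022))
E
```

```text
[ 0.537  -0.3557] [0.009 0.017 0.578]
```

Emit:
{"name": "step_arm", "arguments": {"newtons": 45, "plan": [[0.01,0.017,0.05,0,64],[0.01,0.017,0.2,0,60],[0.01,0.017,0.35,0,60],[0.01,0.017,0.48,0,56],[0.01,0.017,0.56,0,52],[0.01,0.017,0.575,0,48],[0.01,0.017,0.575,0,42],[0.01,0.017,0.575,0,30],[0.01,0.017,0.575,0,30],[0.01,0.017,0.575,0,30],[0.01,0.017,0.575,0,30],[0.01,0.017,0.575,0,30]]}}

```text
time_s: 20.57
tcp_pos: [0.5391, -0.3565, 0.0252]
eef_rot: [179.9, -0.1, 20.1]
contact_force: [1.1, 4.6, 6.8]
gripper_width: 0.0358
gripper_force: 45.0
```

Emit:
{"name": "step_arm", "arguments": {"plan": [[0,0,0,0,30],[0,0,0,0,30],[0,0,-0.01,0,30],[0,0,-0.06,0,30],[0,0,-0.16,0,30],[0,0,-0.3,0,30],[0,0,-0.42,0,30],[0,0,-0.5,0,30],[0,0,-0.52,0,30],[0,0,-0.52,0,30]]}}

```text
time_s: 21.4
tcp_pos: [0.5383, -0.3568, 0.1554]
eef_rot: [179.9, -0.1, 20.1]
contact_force: [0.2, -0.0, -5.8]
gripper_width: 0.0353
gripper_force: 45.0
```

```bash
python3 - <<'E'
from h import *
s=r.get_state();print(s['tcp_pos'],s['gripper_width'],s['contact_force'],go(s,(.586,-.0655),.15))
E
```

```text
[ 0.53832356 -0.3567653   0.15541235] 0.03528117818927755 [ 0.20900022 -0.02436545 -5.82405315] [ 0.579 -1.029  0.021]
```

Emit:
{"name": "step_arm", "arguments": {"plan": [[0.04,-0.07,0,0,30],[0.11,-0.2,0,0,30],[0.19,-0.34,0,0,30],[0.27,-0.48,0,0,30],[0.35,-0.62,0,0,30],[0.43,-0.76,0,0,30],[0.5,-0.88,0,0,30],[0.55,-0.97,0,0,30],[0.57,-1.0,0,0,30],[0.57,-1.0,0,0,30],[0.57,-1.0,0,0,30]]}}

```text
time_s: 22.32
tcp_pos: [0.5847, -0.0725, 0.1517]
eef_rot: [-180.0, 0.2, 20.2]
contact_force: [0.0, 0.2, -5.0]
gripper_width: 0.0359
gripper_force: 45.0
```

```bash
python3 - <<'E'
from h import *
s=r.get_state();print(s['tcp_pos'],s['gripper_width'],s['contact_force'],go(s,(.586,-.0655),.038))
E
```

```text
[ 0.58467606 -0.07251109  0.15174377] 0.03594247734162252 [ 0.0377066   0.17226869 -5.00552105] [ 0.016 -0.024  0.455]
```

Emit:
{"name": "step_arm", "arguments": {"plan": [[0.014,-0.024,0.0,0,30],[0.014,-0.024,0.03,0,30],[0.014,-0.024,0.13,0,30],[0.014,-0.024,0.25,0,30],[0.014,-0.024,0.35,0,30],[0.014,-0.024,0.41,0,30],[0.014,-0.024,0.44,0,30],[0.014,-0.024,0.45,0,30],[0.014,-0.024,0.455,0,30],[0.014,-0.024,0.455,0,30]]}}

```text
time_s: 23.15
tcp_pos: [0.5877, -0.0662, 0.0405]
eef_rot: [180.0, -0.1, 20.1]
contact_force: [0.2, -0.2, -4.8]
gripper_width: 0.0356
gripper_force: 45.0
```

Emit:
{"name": "step_arm", "arguments": {"plan": [[0,0,0.003,0,30],[0,0,0.006,0,30],[0,0,0.008,0,30],[0,0,0.01,0,30],[0,0,0.01,0,30]]}}

```text
time_s: 23.57
tcp_pos: [0.5872, -0.0658, 0.0376]
eef_rot: [180.0, -0.0, 20.1]
contact_force: [0.0, 0.5, -4.3]
gripper_width: 0.0354
gripper_force: 45.0
```

Emit:
{"name": "step_arm", "arguments": {"plan": [[0,0,0.003,0,30],[0,0,0.006,0,30],[0,0,0.008,0,30],[0,0,0.01,0,30],[0,0,0.01,0,30]]}}

```text
time_s: 23.98
tcp_pos: [0.587, -0.0659, 0.0346]
eef_rot: [-180.0, 0.0, 20.1]
contact_force: [0.3, 0.4, -5.2]
gripper_width: 0.0362
gripper_force: 45.0
```

Emit:
{"name": "step_arm", "arguments": {"plan": [[0,0,0.002,0,30],[0,0,0.004,0,30],[0,0,0.006,0,30],[0,0,0.006,0,30]]}}

```text
time_s: 24.32
tcp_pos: [0.5872, -0.0659, 0.0342]
eef_rot: [180.0, -0.0, 20.1]
contact_force: [-4.2, 0.4, 4.4]
gripper_width: 0.0362
gripper_force: 45.0
```

Touched down. I'll release, rise, and back off to look.

Emit:
{"name": "step_arm", "arguments": {"plan": [[0,0,0,0,42],[0,0,0,0,52],[0,0,0,0,52],[0,0,0,0,52],[0,0,-0.06,0,52],[0,0,-0.2,0,52],[0,0,-0.36,0,52],[0,0,-0.52,0,52],[-0.1,0,-0.64,0,52],[-0.25,0,-0.7,0,52],[-0.35,0,-0.7,0,52],[-0.35,0,-0.7,0,52]]}}

```text
time_s: 25.32
tcp_pos: [0.5017, -0.0969, 0.2102]
eef_rot: [-180.0, -0.2, 20.0]
contact_force: [-0.6, -0.1, -0.7]
gripper_width: 0.0518
gripper_force: 0.0
```

```bash
python3 - <<'E'
from h import *
s,im=look('end');t=eyes.capture('side')[:,:,::-1]
cv2.imwrite('pics/fin.png',np.hstack([cv2.resize(im[:,:,::-1],(400,300)),cv2.resize(t[120:420,150:550],(400,300))]))
print(s['tcp_pos'],s['time_s'])
E
```

```text
[ 0.50170424 -0.09693682  0.21015289] 25.3167
```

View pics/fin.png

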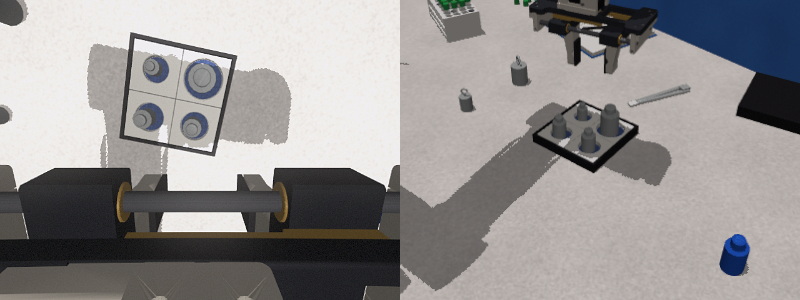

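Left half (wrist view): the weights stand in their wells at (203,77), (152,69), (146,119) and (193,126). Right half (side view): all four are upright, and the hooks at (465,98) and (518,70) and the blue weight are untouched.

```bash
python3 -c "
from plant import workorder
print(workorder.close_job())"
```

```text
the job is handed in; nothing more can be done
None
```

All four knob weights are standing upright in wells of their own size, each set down until contact was felt. The two hooked weights and the blue look-alike were left alone, and the job was handed in at about 25 s.

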